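# Load the sample carrier into the low scanner

### The job

Load the flat aluminium sample carrier into the low white scanner: lay it on the scanner's tongue with its nose, the end with the cut corners, between the flared guides, then push it from its tail through the tunnel under the hood until the hidden catch has dropped into its groove and it meets the sprung stop. The depth of the stop differs, so push by feel: past the light bump of the catch, then lean on the stop for about half a second with some 10 N so that it gives a little, but never with more than about 13 N, and do not ram the hood. Leave the carrier home, let go, and do not disturb the other things on the bench.

Things in the scene. Friction and masses are not known exactly. Their poses are not given: they have to be found in the camera images.
- carrier: Loose flat aluminium carrier, two rows of four round wells beside a central rib, 110 long (x) x 58 wide (y) x 14 high, 0.12 to 0.25 kg. Origin: middle of the underside; x to the nose (both corners cut, 46 wide there). Tail: straight upright edge 55 mm behind the origin; grip across the 58 mm near it. Rib has a cross groove 15 wide, its middle 4 mm ahead of the origin. Starts flat on the bench.
- scanner: Fixed base, 5 thick; origin on the underside below the tunnel mouth; x into the tunnel (roughly away from the robot), y left. Tongue 44 wide at x -126..-58 mm (fingers gripping the carrier pass beside it), then 82 wide. Two steel guides, 10 high above the base: 61 apart at x -36..0, flared to about 67 apart at x -61. The carrier slides on the slick base between them.
- hood: The scanner's white hood, fixed; origin and axes as scanner. Covers x 2..142 mm, y -40..40, top 54 above the bench. The tunnel through it is 61 wide and 17 high above the base, 3 mm over the carrier; fingers do not fit in.
- mouth (a point): Middle of the tunnel mouth on top of the base, 5 mm above the bench; axes as scanner. With the carrier home its origin lies 12 to 48 mm inside (+x) of this point, so the tail stands 7 to 43 mm out; where exactly differs and cannot be seen.
- latch (a joint): Height (m) of the hidden sprung catch roller: 0 when down (tunnel empty, or dropped in the carrier's groove), about 0.003 riding on the rib. The nose lifts it 50 mm before home, taking about 2 to 6 N of push; then the drag is 1 to 5 N until it drops into the groove, just where the stop begins.
- buffer (a joint): Compression (m) of the hidden sprung stop that the nose meets when home: 0 free, 4 N per mm, bottoms at 0.008; it must be pressed in by 0.001 to 0.0034 (about 4 to 14 N on it) for 0.2 s. A steady push on the tail of 9 to 12 N does this, friction included; released, it eases back and the catch holds the carrier.
- timer: Bystander: cream wind-up timer, 62 x 68 x 46; origin under its middle.
- forceps: Bystander: steel forceps lying flat, 135 long (y); origin under its middle.
- cover_slips_1: Bystander: small white box 34 x 34 x 14; origin under its middle.
- objective_case: Bystander: clear cylindrical case on a black foot, 39 across, 54 high; origin under its middle.
- pencil: Bystander: pencil lying flat, 148 long (y); origin under its middle.
Not all that is in view belongs to the job. Of the things that look like the carrier, take the one that is farthest to the robot's left at the start.

How it is judged (in metres and radians):
On the way, in this order (a step that is already met when the one before it is completed fails the run):
1. the carrier lies flat on the scanner's base, nose between the guides (x of carrier in the frame of mouth between -0.118 and 0.02 m and y of carrier in the frame of mouth between -0.008 and 0.008 m and z of carrier in the frame of mouth between -0.003 and 0.003 m and angle between carrier's own z axis and vertical below 0.05 rad and angle between the x axis of carrier and the x axis of scanner, either way round below 0.15 rad), for 0.2 s.
2. the carrier is pressed steadily home, so that the sprung stop gives by more than 1 mm (about 4 N) (x of carrier in the frame of mouth above 0.008 m and value of joint buffer above 0.001 m), for 0.2 s.
At the end, for the whole second after the job is handed in: The carrier rests flat and straight (within 0.08 rad) on the scanner's base, 8 to 52 mm inside the mouth and within 4 mm of the middle of the tunnel, with the catch dropped into its groove (latch under 1.5 mm), the stop not left compressed by more than 1.5 mm, and everything at rest (x of carrier in the frame of mouth between 0.008 and 0.052 m and y of carrier in the frame of mouth between -0.004 and 0.004 m and z of carrier in the frame of mouth between -0.003 and 0.003 m and angle between carrier's own z axis and vertical below 0.05 rad and angle between the x axis of carrier and the x axis of scanner, either way round below 0.08 rad and value of joint each of latch, buffer below 0.0015 m and linear speed of carrier below 0.02 m/s); the robot touches nothing.
It fails at once if the sprung stop is pressed in by more than 3.4 mm (about 14 N) (value of joint buffer above 0.0034 m).
It fails at once if the carrier is rammed against the hood or wedged in it with more than 20 N (contact force between carrier and hood above 20 N).
It fails at once if the robot pushes against the hood with more than 20 N (contact force between any of the fingers, the arm and hood above 20 N).
It fails at once if a bystander is shifted by more than 25 mm (distance of any of timer, forceps, cover_slips_1, objective_case, pencil from where it was at the start of the episode above 0.025 m).
It also fails if it takes over 61 s, if anything falls off the work surface, if the arm or the gripper's body presses on something with over 40 N, if the wrist force passes 120 N, or if a joint passes its speed limit or range.

### The arm

A 6-joint arm with a two-finger parallel gripper is mounted at the origin on a cart in front of the work surface, level with it; the furniture and walls round the work are solid. World frame = base frame: x ahead of the robot, y to its left, z up, the work surface at z = 0. Lengths are in m, angles in degrees, forces in N, time in s.
With the tool pointing down it reaches from about 0.425 to 0.95 m from the base axis. Payload 14.7 kg.
Tool frame: the origin (TCP) lies on the centre line of the jaws, within the pads' length; the fingertips stand 25 mm ahead of it and the grasp point (between the pads) lies 6 mm ahead of it (env.tcp_to_tips is the y of the fingertips in the tool frame, in m); y points along the fingers, z is the direction in which the jaws open and shut, and the axes are right-handed (so a half turn about y gives the same grasp; the last joint's range is limited). The gripper opens to 85 mm and grips with 20 to 120 N. Pads are 22 mm wide; open, the fingers measure 114 mm over their backs; the gripper's body (76 mm by 85 mm) begins 54 mm behind the grasp point. The pads swing forward as they close: fully open they stand 13 mm farther back than shut.
Start: joints at [-75.894, 27.513, 91.461, -0, 61.026, -2.67], TCP at [0.188, -0.622, 0.256] pointing down, gripper open.
Joint ranges: [-157.49, 157.49], [-46.99, 117.5], [13.45, 153.17], [-89.5, 269.5], [5.16, 153.95], [-167.48, 167.48]. Speed limits (degrees/s): [108.29, 108.29, 136.94, 172.46, 172.46, 172.46].

### API

Orientations are given as [roll, pitch, yaw] about the fixed x, y, z axes, in that order (R = Rz(yaw) Ry(pitch) Rx(roll)).
In Python, from station import env, eyes, sign_off gives the robot as it stands. The module is installed in compiled form; this text tells all that it offers.
- The arm moves only by the shell command python3 -m crank 'ROWS'. ROWS is JSON, a list of rows, each a list of 3 entries, a list of its own where there are three numbers: the shift along the tool's x, y, z in mm, then the turn, a rotation vector about the tool's x, y, z in degrees, then the closure, from 0 (fully open) to 1 (shut). A call has 1 to 5 rows; each row is the pose to reach, as a shift and turn from the pose commanded when the call began, along the tool's axes at that moment; what a row does not reach only later rows make up. A row lasts 1/8 s, in which the tool goes at most 62.5 mm and 10.7 degrees, less where a joint would pass 70% of its speed; a pose out of reach is approached as far as the arm can. A call with a gripper value outside its range is refused whole. The fingers move at their own pace and stop on an object; the grip force is fixed at half the most. Time passes only in rows, so rows that repeat a pose let the fingers close. It gives the time, the measured TCP pose, the force and the opening at its end, in the units of the state.
- env.state(): the state, without advancing time (a new reading comes with each control period).
- eyes.snapshot(name): name is "scene" or "top"; returns a dict with "color" (400x640x3 uint8, red, green, blue), "range_z" (400x640 float32, m along the optical axis (not along the pixel's ray), 0 where there is no reading), "K" (3x3 intrinsics, pixels), "view" (4x4, takes a point from world to camera coordinates). Camera axes: x right, y down, z forward; pixel columns grow to the right and rows downward; lengths in m; the calibration is good to about 2 mm. A picture is of the moment at which its call begins.
- sign_off(): hands the job in, once; it reports no verdict.
The state is a dict: "time_s": time; "joint_pos": joint angles; "joint_velocities": joint speeds; "joint_torque": joint torques, N m; "tcp_pos": TCP position; "eef_rot": TCP orientation; "contact_force": force on the tool from outside, world axes, zero at the start; "moment": the same for the moment, N m; "grip_width": opening from 0.0 (shut) to 1.0 (fully open).
Only numpy, scipy, OpenCV 4.12 (cv2) and the standard library are available. Lean on these libraries where they do the work, as an engineer would, in place of code of your own. Each camera call takes 0.05 s, during which the arm holds its last target. There are 200 camera calls.

## Working session

There is one attempt and no reset: what is moved stays moved. The work goes in short steps, Python scripts to look and compute and a shell command to move; the robot and the scene stay as the last step left them, time stands still between calls to the robot, and variables do not carry over. Pictures are saved under pics/ and viewed, about 8 in all and at most 12, crops included, and the job is handed in when it is done.

```bash
mkdir -p pics; ls
cat > h.py <<'E'
import numpy as np,cv2
from station import env,eyes,sign_off
def snap(n,f):
    s=eyes.snapshot(n); cv2.imwrite(f'pics/{f}.png',s['color'][:,:,::-1]); np.savez(f'pics/{f}.npz',**s); return s
def load(f): return np.load(f'pics/{f}.npz')
def ray(s,uv,z):
    R=s['view'][:3,:3];t=s['view'][:3,3];c=-R.T@t
    d=(R.T@np.linalg.inv(s['K'])@np.c_[np.atleast_2d(uv),np.ones(len(np.atleast_2d(uv)))].T).T
    return c+d*((z-c[2])/d[:,2])[:,None]
def cloud(s):
    v,u=np.mgrid[:400,:640];d=s['range_z']
    p=np.stack([u*d,v*d,d],-1)@np.linalg.inv(s['K']).T
    return (p-s['view'][:3,3])@s['view'][:3,:3]
E
python3 - <<'E'
from h import *
for n in('scene','top'):
    s=snap(n,n+'0');print(n,s['K'].tolist(),s['view'].round(3).tolist())
a=[cv2.imread(f'pics/{n}0.png') for n in('scene','top')]
print(env.state(),env.tcp_to_tips)
E
```

```text
pics
scene [[509.2644559657219, 0.0, 318.93064074104285], [0.0, 509.2644559657219, 199.3410680387868], [0.0, 0.0, 1.0]] [[-0.996, 0.089, -0.012, 0.54], [0.085, 0.88, -0.468, 0.183], [-0.031, -0.467, -0.884, 1.711], [0.0, 0.0, 0.0, 1.0]]
top [[507.4132927484166, 0.0, 315.0272436123042], [0.0, 507.4132927484166, 196.356708624722], [0.0, 0.0, 1.0]] [[0.028, -1.0, 0.012, -0.284], [-0.999, -0.029, -0.043, 0.535], [0.043, -0.011, -0.999, 1.741], [0.0, 0.0, 0.0, 1.0]]
{'time_s': 0.1, 'joint_pos': array([-7.58941966e+01,  2.75470702e+01,  9.14905234e+01, -1.22596437e-03,
        6.10255101e+01, -2.66850245e+00]), 'joint_velocities': array([-0.05206606, -0.04785839, -0.11236895, -0.05920624,  0.03401664,
       -0.0416148 ]), 'joint_torque': array([ 1.31521796e-03, -9.52252936e+01, -4.31039822e+01, -1.29359150e-04,
        5.25108728e-03,  1.65422833e-06]), 'tcp_pos': array([ 0.18753798, -0.62200026,  0.2557249 ]), 'eef_rot': array([-9.00630852e+01,  1.86723857e-03, -1.63225101e+02]), 'contact_force': array([ 0.50077689, -0.35822374,  0.00352101]), 'moment': array([0.01008206, 0.06737981, 0.03356326]), 'grip_width': 1.0021198638876414} 0.025
```

View pics/top0.png

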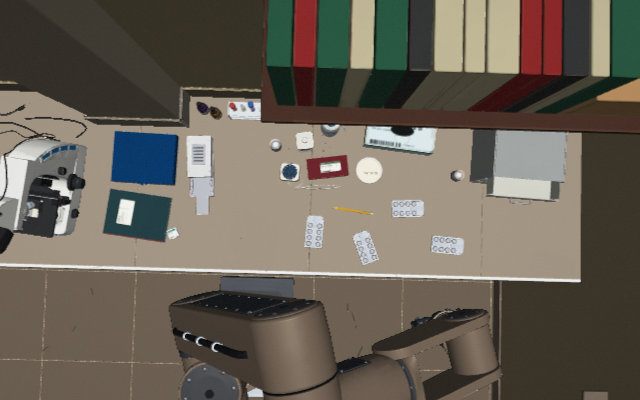

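View pics/scene0.png

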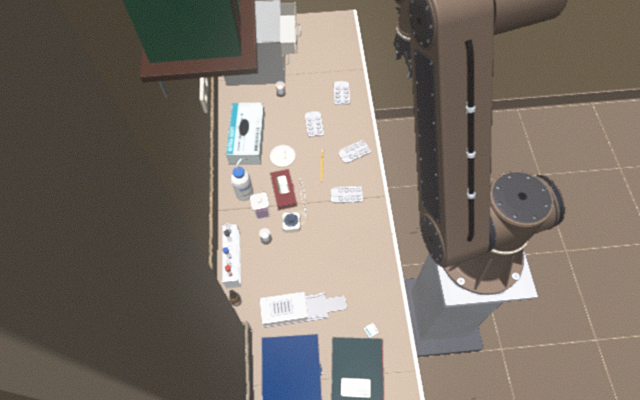

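Candidates (top view): (314,232), (366,247), (407,208) and (447,245). Image left is +y, so (314,232) is the farthest left. In the scene view it should be (347,195). I'll confirm it in an enlarged crop, with the scanner alongside.

Run:
```python
from h import *
t=cv2.imread('pics/top0.png');s=cv2.imread('pics/scene0.png')
f=lambda im,x,y,w,h:cv2.resize(im[y:y+h,x:x+w],None,fx=6,fy=6,interpolation=cv2.INTER_CUBIC)
a=np.hstack([f(t,284,207,60,50),f(t,170,130,60,50)*0+f(t,175,170,60,50)])
b=np.hstack([f(s,317,170,60,50),f(s,295,282,60,50)])
cv2.imwrite('pics/c1.png',np.vstack([a,b])[:600,:800])
T,S=load('top0'),load('scene0')
for n,uv in(('T',[[314,232],[366,247],[407,208],[447,245],[200,155],[202,195]]),('S',[[347,195],[355,152],[314,124],[342,93],[285,309],[325,305]])):
    print(ray(T if n=='T' else S,uv,.014).round(3).tolist())
for s_,c in((T,(314,232)),(S,(347,195))):
    P=cloud(s_)[c[1]-25:c[1]+25,c[0]-25:c[0]+25]; print(np.histogram(P[...,2],bins=np.arange(-.01,.03,.002)))
```

```text
[[0.42, -0.269, 0.014], [0.373, -0.449, 0.014], [0.512, -0.588, 0.014], [0.388, -0.729, 0.014], [0.674, 0.133, 0.014], [0.536, 0.121, 0.014]]
[[0.419, -0.259, 0.014], [0.369, -0.436, 0.014], [0.509, -0.578, 0.014], [0.386, -0.718, 0.014], [0.662, 0.131, 0.014], [0.535, 0.13, 0.014]]
(array([107, 178, 274, 359, 337, 298, 231, 151, 113,  98, 110,  74,  37,
        40,  16,   8,   2,   0,   0]), array([-0.01 , -0.008, -0.006, -0.004, -0.002,  0.   ,  0.002,  0.004,
        0.006,  0.008,  0.01 ,  0.012,  0.014,  0.016,  0.018,  0.02 ,
        0.022,  0.024,  0.026,  0.028]))
(array([ 79, 161, 259, 357, 420, 324, 245, 163, 104,  85,  70,  74,  58,
        30,  20,   6,   2,   0,   0]), array([-0.01 , -0.008, -0.006, -0.004, -0.002,  0.   ,  0.002,  0.004,
        0.006,  0.008,  0.01 ,  0.012,  0.014,  0.016,  0.018,  0.02 ,
        0.022,  0.024,  0.026,  0.028]))
```

View pics/c1.png

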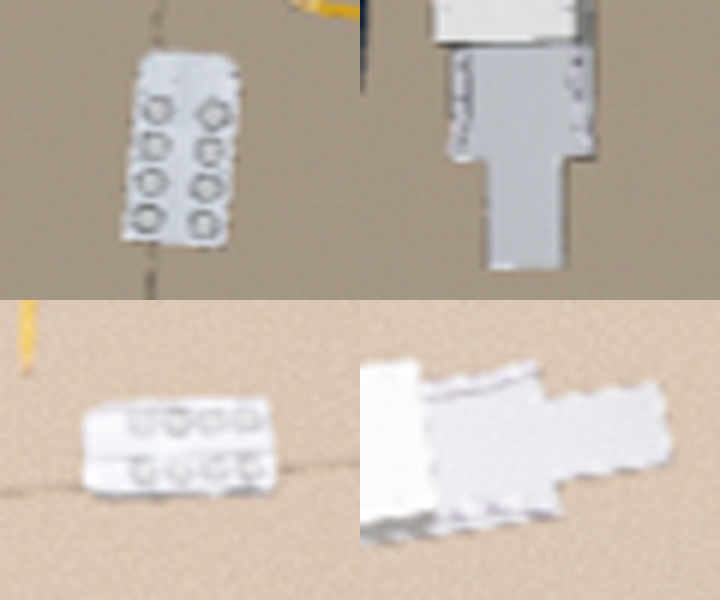

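The crop confirms the target: (314,232) top and (347,195) scene, with cut corners facing +x (up in the top view). The scanner tongue is at about (202,200) top. Next I'll measure both with masks in the two views.

```bash
cat >> h.py <<'E'
def mask(s,box,thr):
    x,y,w,h=box;c=s['color'].astype(int);d=c[...,2]-c[...,0]
    m=np.zeros((400,640),np.uint8);sub=cv2.resize(d[y:y+h,x:x+w].astype(np.float32),None,fx=4,fy=4,interpolation=cv2.INTER_CUBIC)
    mm=(sub>thr).astype(np.uint8);mm=cv2.morphologyEx(mm,cv2.MORPH_CLOSE,np.ones((9,9)))
    ct=max(cv2.findContours(mm,cv2.RETR_EXTERNAL,cv2.CHAIN_APPROX_NONE)[0],key=cv2.contourArea)[:,0]
    return (ct+.5)/4-.5+[x,y]
def tri(T,uvT,S,uvS):
    A=T['K']@T['view'][:3];B=S['K']@S['view'][:3]
    X=cv2.triangulatePoints(A,B,np.array(uvT,float).T.copy(),np.array(uvS,float).T.copy());return (X[:3]/X[3]).T
E
python3 - <<'E'
from h import *
T,S=load('top0'),load('scene0')
for s in(T,S): print('cam',(-s['view'][:3,:3].T@s['view'][:3,3]).round(3))
for s,c,b in((T,(314,215),(330,250)),(S,(345,188),(370,210))): print(s['color'][c[1],c[0]],s['color'][b[1],b[0]])
for s,box in((T,(290,205,50,52)),(S,(318,175,62,42))):
    c=s['color'].astype(int);x,y,w,h=box;d=(c[...,2]-c[...,0])[y:y+h,x:x+w];lo,hi=np.percentile(d,[20,95]);thr=(lo+hi)/2
    ct=mask(s,box,thr);
    P=ray(s,ct,.014)
    r=cv2.minAreaRect((P[:,:2]*1000).astype(np.float32));print(lo,hi,r); print('corners',cv2.boxPoints(r).round(1).tolist())
# scanner in both
for s,box in((T,(180,125,44,95)),(S,(258,288,95,44))):
    c=s['color'].astype(int);x,y,w,h=box;d=(c[...,2]-c[...,0])[y:y+h,x:x+w];lo,hi=np.percentile(d,[10,80]);thr=(lo+hi)/2
    ct=mask(s,box,thr);P=ray(s,ct,.005)*1000
    a=cv2.approxPolyDP(P[:,None,:2].astype(np.float32),4,True)[:,0];print(lo,hi,a.round(1).tolist())
E
```

```text
cam [ 0.467 -0.25   1.765]
cam [0.576 0.59  1.605]
[179 173 166] [164 151 133]
[201 199 204] [218 196 178]
-32.0 13.0 ((422.42254638671875, -268.2948303222656), (59.79869079589844, 110.81941223144531), 86.37421417236328)
corners [[365.20001220703125, -294.6000061035156], [475.79998779296875, -301.6000061035156], [479.6000061035156, -242.0], [369.0, -235.0]]
-39.0 5.0 ((421.38421630859375, -262.4642639160156), (66.9555435180664, 113.77704620361328), 85.45946502685547)
corners [[362.0, -291.29998779296875], [475.3999938964844, -300.29998779296875], [480.70001220703125, -233.60000610351562], [367.29998779296875, -224.60000610351562]]
-32.0 7.0 [[741.9000244140625, 180.3000030517578], [737.4000244140625, 184.5], [604.0999755859375, 177.5], [596.5, 167.6999969482422], [535.7999877929688, 167.10000610351562], [528.5999755859375, 144.39999389648438], [470.70001220703125, 142.1999969482422], [471.0, 99.9000015258789], [531.5999755859375, 100.4000015258789], [537.2999877929688, 82.5], [738.2999877929688, 94.19999694824219], [745.7999877929688, 107.5]]
-38.0 2.0 [[468.70001220703125, 104.4000015258789], [530.2000122070312, 103.5999984741211], [535.5999755859375, 83.0], [595.4000244140625, 88.30000305175781], [597.7999877929688, 78.0999984741211], [740.7999877929688, 83.9000015258789], [739.0, 166.1999969482422], [732.4000244140625, 179.39999389648438], [532.5999755859375, 169.5], [525.9000244140625, 150.0], [466.70001220703125, 143.3000030517578]]
```

```bash
cat >> h.py <<'E'
from scipy.spatial.transform import Rotation as Ro
def go(x,y,z,yaw):
    "shift mm / turn deg in tool axes to reach TCP x,y,z (m), tool pointing down with given yaw"
    st=env.state();R=Ro.from_euler('xyz',st['eef_rot'],degrees=True);W=Ro.from_euler('xyz',[-90,0,yaw],degrees=True)
    print('t',round(st['time_s'],2),'tcp',(st['tcp_pos']*1000).round(1),'rpy',st['eef_rot'].round(1),'F',st['contact_force'].round(1),'g',round(st['grip_width'],3))
    print('shift',(R.inv().apply(np.array([x,y,z])-st['tcp_pos'])*1000).round(1),'turn',(R.inv()*W).as_rotvec(degrees=True).round(2))
E
python3 - <<'E'
from h import *
T,S=load('top0'),load('scene0')
def fit(P,sel):
    vx,vy,x0,y0=cv2.fitLine(P[sel][:,:2].astype(np.float32),cv2.DIST_HUBER,0,.01,.01).ravel()
    return np.degrees(np.arctan(vy/vx)).round(2), [round(float(y0+vy/vx*(x-x0)),1) for x in(480,520,600,740)]
for n,s,box in(('T',T,(180,125,44,95)),('S',S,(258,288,95,44))):
    c=s['color'].astype(int);x,y,w,h=box;d=(c[...,2]-c[...,0])[y:y+h,x:x+w];lo,hi=np.percentile(d,[10,80])
    ct=mask(s,box,(lo+hi)/2)
    for z,(a,b) in((5,(476,522)),(54,(610,720))):
        P=ray(s,ct,z/1000)*1000;i=(P[:,0]>a)&(P[:,0]<b);m=P[i,1].mean()
        print(n,z,'L',fit(P,i&(P[:,1]>m)),'R',fit(P,i&(P[:,1]<m)))
    P=ray(s,ct,.005)*1000;i=(P[:,0]<475)&(abs(P[:,1]-122)<14);print('front',P[i,0].mean().round(1))
    P=ray(s,ct,.054)*1000;print('hood x',P[:,0].max().round(1))
go(.382,-.264,.12,-184)
E
```

```text
T 5 L (np.float32(2.19), [142.5, 144.0, 147.1, 152.5]) R (np.float32(2.13), [98.5, 100.0, 103.0, 108.2])
T 54 L (np.float32(2.36), [160.6, 162.2, 165.5, 171.3]) R (np.float32(3.3), [69.6, 71.9, 76.5, 84.6])
front 470.1
hood x 738.1
S 5 L (np.float32(3.39), [147.2, 149.5, 154.3, 162.6]) R (np.float32(2.52), [102.0, 103.8, 107.3, 113.5])
S 54 L (np.float32(3.36), [178.5, 180.9, 185.6, 193.8]) R (np.float32(3.33), [84.3, 86.7, 91.3, 99.4])
front 467.5
hood x 738.7
t 0.1 tcp [ 187.5 -622.   255.7] rpy [ -90.1    0.  -163.2] F [ 0.5 -0.4  0. ] g 1.002
shift [-289.5  136.  -286.5] turn [6.000e-02 2.077e+01 1.000e-02]
```

```bash
python3 -m crank '[[[-289,136,-286],[0,20.8,0],0],[[-289,136,-286],[0,20.8,0],0],[[-289,136,-286],[0,20.8,0],0],[[-289,136,-286],[0,20.8,0],0],[[-289,136,-286],[0,20.8,0],0]]'; python3 -c "
from h import *;go(.382,-.264,.12,-184)"
```

```text
time_s: 0.72
tcp_pos: [0.3297, -0.3602, 0.1566]
eef_rot: [-90.0, 0.0, 175.9]
contact_force: [1.0, 0.1, -0.7]
grip_width: 1.001
t 0.72 tcp [ 329.7 -360.2  156.6] rpy [-90.    0.  175.9] F [ 1.   0.1 -0.7] g 1.001
shift [-45.4  36.6 -99.7] turn [-0.01 -0.05 -0.01]
```

```bash
python3 -m crank '[[[-45,36,-100],[0,0,0],0],[[-45,36,-100],[0,0,0],0],[[-45,80,-100],[0,0,0],0],[[-45,134,-100],[0,0,0],0],[[-45,134,-100],[0,0,0],0]]'
python3 - <<'E'
from h import *
go(.382,-.264,.022,-184)
s=snap('top','g1');c=snap('scene','g1s')
f=lambda im,x,y:cv2.resize(im[y:y+50,x:x+66,::-1],None,fx=6,fy=6,interpolation=cv2.INTER_CUBIC)
cv2.imwrite('pics/c2.png',np.hstack([f(s['color'],281,207),f(c['color'],317,170)]))
E
```

```text
time_s: 1.35
tcp_pos: [0.3789, -0.2635, 0.0203]
eef_rot: [-90.2, -0.4, 176.0]
contact_force: [-0.3, 0.3, 1.3]
grip_width: 1.0
t 1.35 tcp [ 378.9 -263.5   20.3] rpy [-90.2  -0.4 176. ] F [-0.3  0.3  1.3] g 1.0
shift [-3.1 -1.7  0.3] turn [ 0.25 -0.    0.36]
```

View pics/c2.png

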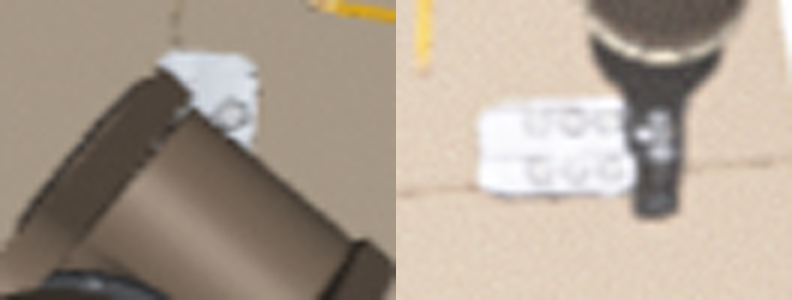

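The crop shows the open fingers straddling the carrier near its tail, over the last well pair at about (650,130). I'll close and lift.

```bash
python3 -m crank '[[[0,0,0],[0,0,0],1],[[0,0,0],[0,0,0],1],[[0,0,0],[0,0,0],1],[[0,0,0],[0,0,0],1],[[0,0,0],[0,0,0],1]]';python3 -m crank '[[[0,0,0],[0,0,0],1],[[0,0,0],[0,0,0],1],[[0,-20,0],[0,0,0],1],[[0,-60,0],[0,0,0],1],[[0,-60,0],[0,0,0],1]]'
python3 - <<'E'
from h import *
go(.456,.121,.08,-177.2)
s=snap('top','g2');c=snap('scene','g2s')
f=lambda im,x,y:cv2.resize(im[y:y+50,x:x+66,::-1],None,fx=6,fy=6,interpolation=cv2.INTER_CUBIC)
cv2.imwrite('pics/c3.png',np.hstack([f(s['color'],281,207),f(c['color'],317,170)]))
E
```

```text
time_s: 2.08
tcp_pos: [0.3819, -0.2662, 0.0253]
eef_rot: [-89.9, 0.2, 176.0]
contact_force: [-1.6, 1.3, 22.0]
grip_width: 0.661
time_s: 2.7
tcp_pos: [0.3825, -0.2666, 0.0865]
eef_rot: [-89.8, 0.3, 176.0]
contact_force: [-0.4, -0.8, -2.6]
grip_width: 0.656
t 2.7 tcp [ 382.5 -266.6   86.5] rpy [-89.8   0.3 176. ] F [-0.4 -0.8 -2.6] g 0.656
shift [ -46.     5.4 -391.9] turn [-0.22 -6.84 -0.28]
```

View pics/c3.png

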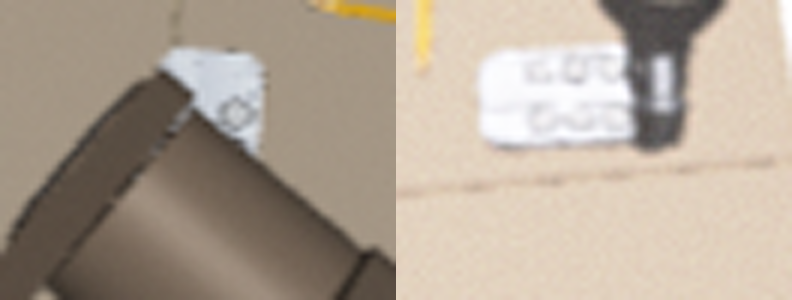

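The carrier is gripped and lifted level: nose at about (490,95) in the right-hand crop, jaws at about (660,90). I'll carry it to the scanner.

```bash
python3 -m crank '[[[-50,0,-20],[0,0,0],1],[[-60,0,-80],[0,-2,0],1],[[-60,0,-140],[0,-4,0],1],[[-60,0,-200],[0,-6,0],1],[[-56,0,-260],[0,-6.8,0],1]]'; python3 -c "
from h import *;go(.456,.1205,.08,-177.2)"
```

```text
time_s: 3.42
tcp_pos: [0.4549, -0.0081, 0.0826]
eef_rot: [-90.0, -0.0, -177.2]
contact_force: [1.0, 0.9, -1.6]
grip_width: 0.656
t 3.42 tcp [454.9  -8.1  82.6] rpy [ -90.    -0.  -177.2] F [ 1.   0.9 -1.6] g 0.656
shift [  -7.4    2.6 -128.4] turn [0.   0.   0.03]
```

```bash
python3 -m crank '[[[-5,0,-60],[0,0,0],1],[[-7,0,-115],[0,0,0],1],[[-7,10,-128],[0,0,0],1],[[-7,35,-128],[0,0,0],1],[[-7,35,-128],[0,0,0],1]]'
python3 - <<'E'
from h import *
go(.456,.1205,.03,-177.2)
s=snap('top','g3');c=snap('scene','g3s')
f=lambda im,x,y:cv2.resize(im[y:y+60,x:x+65,::-1],None,fx=6,fy=6,interpolation=cv2.INTER_CUBIC)
cv2.imwrite('pics/c4.png',np.hstack([f(s['color'],172,160),f(c['color'],295,275)]))
E
```

```text
time_s: 4.05
tcp_pos: [0.4544, 0.1177, 0.0465]
eef_rot: [-90.0, -0.2, -177.2]
contact_force: [-1.0, -0.9, -1.6]
grip_width: 0.654
t 4.05 tcp [454.4 117.7  46.5] rpy [ -90.    -0.2 -177.2] F [-1.  -0.9 -1.6] g 0.654
shift [-1.8 16.5 -2.7] turn [-0.03 -0.02  0.22]
```

View pics/c4.png

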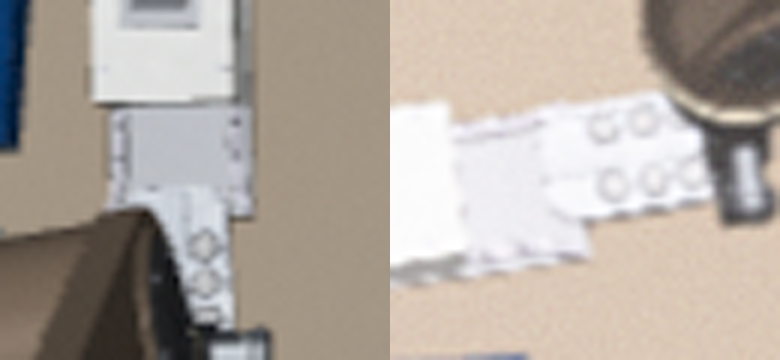

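Run:
```python
from h import *
T,S=load('g3'),load('g3s')
q=lambda p,o,off=0:[[o[0]+(x-off)/6-.4,o[1]+y/6-.4] for x,y in p]
Y=lambda P:[(round(p[0]*1000,1),round(p[1]*1000,1),'off-axis',round(1000*(p[1]-.1273)-np.tan(np.radians(2.8))*(p[0]*1000-596),1)) for p in P]
print('T right edge (bottom)',Y(ray(T,q([(228,200),(233,300)],(172,160)),.0215)))
print('S upper edge(top)',Y(ray(S,q([(570,105),(650,94)],(295,275),390),.0355)))
print('S lower edge(bottom)',Y(ray(S,q([(590,218),(700,203)],(295,275),390),.0215)))
print('S nose',Y(ray(S,q([(545,160)],(295,275),390),.0355)))
print('T nose',Y(ray(T,q([(185,186)],(172,160)),.0355)))
```

```text
T right edge (bottom) [(np.float64(543.8), np.float64(93.4), 'off-axis', np.float64(-31.3)), (np.float64(486.7), np.float64(88.4), 'off-axis', np.float64(-33.5))]
S upper edge(top) [(np.float64(532.6), np.float64(94.6), 'off-axis', np.float64(-29.6)), (np.float64(489.8), np.float64(92.6), 'off-axis', np.float64(-29.5))]
S lower edge(bottom) [(np.float64(527.6), np.float64(152.2), 'off-axis', np.float64(28.2)), (np.float64(469.2), np.float64(149.6), 'off-axis', np.float64(28.5))]
S nose [(np.float64(548.5), np.float64(123.1), 'off-axis', np.float64(-1.9))]
T nose [(np.float64(550.4), np.float64(115.3), 'off-axis', np.float64(-9.8))]
```

Both views put the carrier about 2 mm right of the axis, so I'll correct that and lower.

```bash
python3 -m crank '[[[0,0,-2],[0,0,0],1],[[0,8,-2],[0,0,0],1],[[0,13,-2],[0,0,0],1],[[0,15,-2],[0,0,0],1],[[0,15,-2],[0,0,0],1]]'; python3 -m crank '[[[0,0,0],[0,0,0],1],[[0,1,0],[0,0,0],1],[[0,1,0],[0,0,0],1]]'
```

```text
time_s: 4.78
tcp_pos: [0.4557, 0.1202, 0.033]
eef_rot: [-90.0, -0.0, -177.2]
contact_force: [1.0, 0.4, -0.6]
grip_width: 0.658
time_s: 5.15
tcp_pos: [0.4559, 0.1203, 0.0322]
eef_rot: [-90.0, 0.0, -177.2]
contact_force: [-0.6, 0.3, -1.5]
grip_width: 0.66
```

```bash
python3 -m crank '[[[0,1,0],[0,0,0],1],[[0,1,0],[0,0,0],1]]'; python3 -m crank '[[[0,1,0],[0,0,0],1],[[0,1,0],[0,0,0],1]]';  python3 -m crank '[[[0,1,0],[0,0,0],1],[[0,1,0],[0,0,0],1]]'
```

```text
time_s: 5.4
tcp_pos: [0.4558, 0.1203, 0.0311]
eef_rot: [-90.0, -0.0, -177.2]
contact_force: [0.3, 0.1, -0.4]
grip_width: 0.657
time_s: 5.65
tcp_pos: [0.4559, 0.1203, 0.0304]
eef_rot: [-90.0, 0.0, -177.2]
contact_force: [-2.1, -0.3, 8.2]
grip_width: 0.657
time_s: 5.9
tcp_pos: [0.4558, 0.1203, 0.0299]
eef_rot: [-90.0, 0.0, -177.2]
contact_force: [-5.9, -0.1, 26.1]
grip_width: 0.66
```

The carrier touches down at TCP z of about 30.4 mm. I'll ease up, release and rise.

```bash
python3 -m crank '[[[0,-1.5,0],[0,0,0],1],[[0,-1.5,0],[0,0,0],0.5],[[0,-1.5,0],[0,0,0],0],[[0,-1.5,0],[0,0,0],0],[[0,-1.5,0],[0,0,0],0]]'; python3 -m crank '[[[0,-1,0],[0,0,0],0],[[0,-30,0],[0,0,0],0],[[0,-60,0],[0,0,0],0.5],[[35,-60,1],[0,0,0],0.8],[[35,-60,1],[0,0,0],0.8]]'
python3 - <<'E'
from h import *
go(.420,.1185,.05,-177.2)
s=snap('top','g4');c=snap('scene','g4s')
f=lambda im,x,y:cv2.resize(im[y:y+60,x:x+65,::-1],None,fx=6,fy=6,interpolation=cv2.INTER_CUBIC)
cv2.imwrite('pics/c5.png',np.hstack([f(s['color'],172,160),f(c['color'],295,275)]))
E
```

```text
time_s: 6.52
tcp_pos: [0.4558, 0.1203, 0.0306]
eef_rot: [-90.0, -0.0, -177.2]
contact_force: [-0.5, 0.3, -0.3]
grip_width: 0.997
time_s: 7.15
tcp_pos: [0.4184, 0.1172, 0.0909]
eef_rot: [-90.0, -0.1, -177.2]
contact_force: [0.7, 0.3, -0.4]
grip_width: 0.378
t 7.15 tcp [418.4 117.2  90.9] rpy [-9.000e+01 -1.000e-01 -1.772e+02] F [ 0.7  0.3 -0.4] g 0.378
shift [-1.7 40.9 -1.2] turn [-0.02 -0.01  0.12]
```

View pics/c5.png

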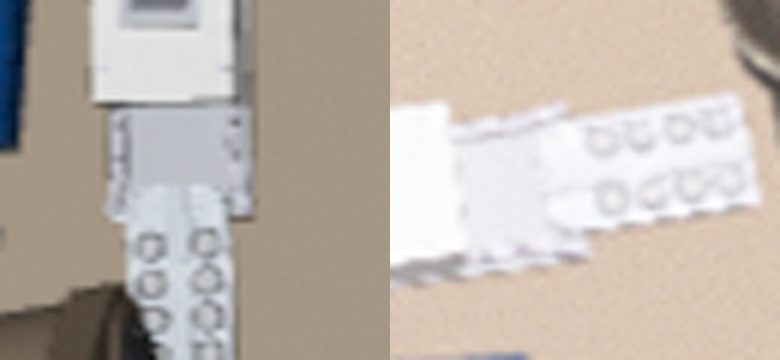

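The carrier lies straight on the tongue. Its nose is at about (180,186) in the left crop, centred between the guides at 118 and 240, and its tail is at about (750,150) in the right crop. Next I'll lower the part-closed fingers behind the tail.

```bash
python3 -c "
from h import *
S=load('g4s');print(ray(S,[[295+(742-390)/6-.4,275+100/6-.4],[295+(760-390)/6-.4,275+200/6-.4]],.019).round(4))"
python3 -m crank '[[[0,15,-1],[0,0,0],0.8],[[0,35,-1],[0,0,0],0.8],[[0,48,-1],[0,0,0],0.8],[[0,48,-1],[0,0,0],0.8]]'; python3 -m crank '[[[0,3,0],[0,0,0],0.8],[[0,3,0],[0,0,0],0.8]]'; python3 -m crank '[[[0,3,0],[0,0,0],0.8],[[0,3,0],[0,0,0],0.8]]';python3 -m crank '[[[0,3,0],[0,0,0],0.8],[[0,3,0],[0,0,0],0.8]]'
```

```text
[[0.4402 0.0953 0.019 ]
 [0.4373 0.1502 0.019 ]]
time_s: 7.75
tcp_pos: [0.4207, 0.1185, 0.0419]
eef_rot: [-90.0, -0.1, -177.2]
contact_force: [-0.1, -0.3, 0.4]
grip_width: 0.202
time_s: 8.0
tcp_pos: [0.4212, 0.1186, 0.0399]
eef_rot: [-90.0, 0.0, -177.2]
contact_force: [-0.5, -0.9, 0.3]
grip_width: 0.197
time_s: 8.25
tcp_pos: [0.4209, 0.1186, 0.0367]
eef_rot: [-90.0, 0.0, -177.2]
contact_force: [-0.5, 0.2, -0.2]
grip_width: 0.201
time_s: 8.5
tcp_pos: [0.4208, 0.1186, 0.0335]
eef_rot: [-90.0, -0.0, -177.2]
contact_force: [0.2, 0.5, -0.1]
grip_width: 0.202
```

```bash
python3 -m crank '[[[0,-2.5,0],[0,0,0],0.8],[[-4,-2.5,0],[0,0,0],0.8],[[-8,-2.5,0],[0,0,0],0.8],[[-12,-2.5,0],[0,0,0],0.8],[[-16,-2.5,0],[0,0,0],0.8]]'; python3 -m crank '[[[-5,0,0],[0,0,0],0.8],[[-10,0,0],[0,0,0],0.8],[[-15,0,0],[0,0,0],0.8],[[-20,0,0],[0,0,0],0.8],[[-20,0,0],[0,0,0],0.8]]'
python3 - <<'E'
from h import *
s=snap('top','g5');c=snap('scene','g5s')
f=lambda im,x,y:cv2.resize(im[y:y+60,x:x+65,::-1],None,fx=6,fy=6,interpolation=cv2.INTER_CUBIC)
cv2.imwrite('pics/c6.png',np.hstack([f(s['color'],172,160),f(c['color'],295,275)]))
E
```

```text
time_s: 9.12
tcp_pos: [0.4371, 0.1194, 0.0362]
eef_rot: [-90.0, -0.0, -177.2]
contact_force: [-0.5, -1.3, 1.3]
grip_width: 0.202
time_s: 9.75
tcp_pos: [0.4575, 0.1204, 0.0362]
eef_rot: [-90.0, 0.0, -177.2]
contact_force: [-0.1, -0.9, -0.7]
grip_width: 0.202
```

View pics/c6.png

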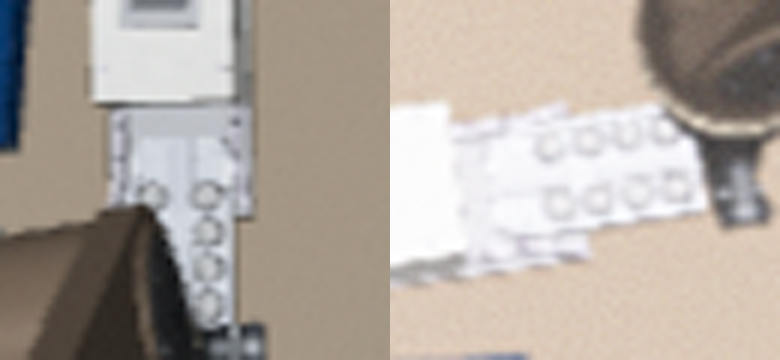

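The carrier is sliding straight. In the left crop its nose is at about (180,135) and it is centred between the guides. I'll push on in slow steps.

```bash
for i in 1 2; do python3 -m crank '[[[-3,0,0],[0,0,0],0.8],[[-6,0,0],[0,0,0],0.8],[[-9,0,0],[0,0,0],0.8],[[-12,0,0],[0,0,0],0.8],[[-15,0,0],[0,0,0],0.8]]' | grep -E 'tcp|force'; done; for i in 1 2 3 ; do python3 -m crank '[[[-2,0,0],[0,0,0],0.8],[[-4,0,0],[0,0,0],0.8]]'| grep -E 'tcp|force'; done
```

```text
tcp_pos: [0.472, 0.1211, 0.0362]
contact_force: [0.0, 0.2, -0.5]
tcp_pos: [0.487, 0.1218, 0.0361]
contact_force: [-1.1, 0.3, -0.5]
tcp_pos: [0.4909, 0.122, 0.0362]
contact_force: [-0.6, -0.4, 0.3]
tcp_pos: [0.4949, 0.1222, 0.0362]
contact_force: [-0.5, 0.3, 0.2]
tcp_pos: [0.4989, 0.1224, 0.0362]
contact_force: [-0.4, 0.2, 0.1]
```

```bash
for i in 1 2 3 4 5 6 7; do python3 -m crank '[[[-2,0,0],[0,0,0],0.8],[[-4,0,0],[0,0,0],0.8]]'| grep -E 'tcp|force'; done
```

```text
tcp_pos: [0.5029, 0.1226, 0.0362]
contact_force: [-0.2, 0.1, -0.4]
tcp_pos: [0.5069, 0.1228, 0.0362]
contact_force: [-0.6, 0.6, -0.6]
tcp_pos: [0.5109, 0.1229, 0.0362]
contact_force: [-0.9, 0.3, 0.0]
tcp_pos: [0.5143, 0.1231, 0.0361]
contact_force: [-3.6, 0.9, 1.0]
tcp_pos: [0.5186, 0.1233, 0.0361]
contact_force: [-4.6, 2.6, 0.5]
tcp_pos: [0.5231, 0.1236, 0.0362]
contact_force: [-2.5, 1.4, -0.6]
tcp_pos: [0.527, 0.1237, 0.0362]
contact_force: [-2.4, 2.2, 0.2]
```

The catch lifted at TCP x of about 0.514–0.518, so home should be near 0.564–0.568. I'll continue to about 0.555.

```bash
for i in 1 2 3 4 5 6 7; do python3 -m crank '[[[-2,0,0],[0,0,0],0.8],[[-4,0,0],[0,0,0],0.8]]'| grep -E 'tcp|force'; done
```

```text
tcp_pos: [0.5309, 0.1239, 0.0362]
contact_force: [-3.5, 1.3, -0.1]
tcp_pos: [0.5349, 0.1241, 0.0362]
contact_force: [-3.0, 2.0, -0.5]
tcp_pos: [0.5389, 0.1243, 0.0362]
contact_force: [-2.5, 2.6, 0.2]
tcp_pos: [0.5429, 0.1245, 0.0362]
contact_force: [-2.2, 1.4, 0.3]
tcp_pos: [0.5469, 0.1247, 0.0362]
contact_force: [-2.4, 1.5, 0.6]
tcp_pos: [0.5509, 0.1249, 0.0362]
contact_force: [-3.0, 2.3, 1.2]
tcp_pos: [0.5549, 0.1251, 0.0362]
contact_force: [-3.6, 1.9, 0.9]
```

```bash
for i in 1 2 3 4 5 6 7; do python3 -m crank '[[[-1,0,0],[0,0,0],0.8],[[-1,0,0],[0,0,0],0.8]]'| grep -E 'tcp|force'; done
```

```text
tcp_pos: [0.5559, 0.1251, 0.0362]
contact_force: [-1.6, 0.6, 0.9]
tcp_pos: [0.5568, 0.1251, 0.0362]
contact_force: [-1.8, 0.7, 0.6]
tcp_pos: [0.5579, 0.1252, 0.0362]
contact_force: [-1.3, 0.9, 0.6]
tcp_pos: [0.559, 0.1253, 0.0362]
contact_force: [-2.0, 0.6, -0.8]
tcp_pos: [0.56, 0.1253, 0.0362]
contact_force: [-0.2, 0.5, 0.4]
tcp_pos: [0.561, 0.1254, 0.0362]
contact_force: [-0.3, -0.0, 0.0]
tcp_pos: [0.5619, 0.1254, 0.0362]
contact_force: [-0.3, -0.6, -1.3]
```

The drag vanished at 0.560, which is the catch dropping in. From here I'll go one small step at a time.

```bash
for i in 1 2 3; do python3 -m crank '[[[-0.7,0,0],[0,0,0],0.8],[[-0.7,0,0],[0,0,0],0.8]]'| grep -E 'tcp|force'; done
```

```text
tcp_pos: [0.5625, 0.1255, 0.0362]
contact_force: [-0.3, 0.1, -0.5]
tcp_pos: [0.5632, 0.1255, 0.0362]
contact_force: [-0.0, 0.5, 0.3]
tcp_pos: [0.5639, 0.1255, 0.0362]
contact_force: [-0.7, 0.2, 0.2]
```

```bash
for i in 1 2 3; do python3 -m crank '[[[-0.7,0,0],[0,0,0],0.8],[[-0.7,0,0],[0,0,0],0.8]]'| grep -E 'tcp|force'; done
```

```text
tcp_pos: [0.5646, 0.1255, 0.0362]
contact_force: [0.5, -0.4, -0.3]
tcp_pos: [0.5652, 0.1256, 0.0362]
contact_force: [-0.9, 0.3, -0.4]
tcp_pos: [0.5659, 0.1256, 0.0361]
contact_force: [0.2, -0.1, 0.3]
```

```bash
for i in 1 2 3; do python3 -m crank '[[[-0.7,0,0],[0,0,0],0.8],[[-0.7,0,0],[0,0,0],0.8]]'| grep -E 'tcp|force'; done
```

```text
tcp_pos: [0.5664, 0.1256, 0.0361]
contact_force: [-2.7, -0.0, 1.0]
tcp_pos: [0.5669, 0.1256, 0.0361]
contact_force: [-4.8, -0.1, 2.1]
tcp_pos: [0.5674, 0.1257, 0.036]
contact_force: [-6.2, 0.0, 1.9]
```

```bash
python3 -m crank '[[[-0.7,0,0],[0,0,0],0.8],[[-0.7,0,0],[0,0,0],0.8]]'| grep -E 'tcp|force'; python3 -m crank '[[[-0.5,0,0],[0,0,0],0.8],[[-0.5,0,0],[0,0,0],0.8]]'| grep -E 'tcp|force'
```

```text
tcp_pos: [0.5678, 0.1256, 0.036]
contact_force: [-6.8, -0.4, 3.2]
tcp_pos: [0.568, 0.1256, 0.036]
contact_force: [-9.2, -0.0, 4.5]
```

```bash
python3 -m crank '[[[-0.3,0,0],[0,0,0],0.8],[[-0.3,0,0],[0,0,0],0.8]]'| grep -E 'tcp|force'; python3 -m crank '[[[0,0,0],[0,0,0],0.8],[[0,0,0],[0,0,0],0.8]]'| grep -E 'tcp|force'; python3 -m crank '[[[0,0,0],[0,0,0],0.8],[[0,0,0],[0,0,0],0.8]]'| grep -E 'tcp|force'
```

```text
tcp_pos: [0.5682, 0.1256, 0.036]
contact_force: [-9.7, -0.5, 4.7]
tcp_pos: [0.5682, 0.1257, 0.036]
contact_force: [-9.3, 0.3, 4.9]
tcp_pos: [0.5682, 0.1256, 0.036]
contact_force: [-8.9, -1.9, 5.1]
```

```bash
python3 -m crank '[[[-0.3,0,0],[0,0,0],0.8],[[-0.3,0,0],[0,0,0],0.8],[[-0.3,0,0],[0,0,0],0.8],[[-0.3,0,0],[0,0,0],0.8]]'| grep -E 'tcp|force'; python3 -m crank '[[[1,0,0],[0,0,0],0.8],[[2,0,0],[0,0,0],0.8],[[4,0,0],[0,0,0],0.8],[[8,0,0],[0,0,0],0.8],[[20,0,0],[0,0,0],0.8]]'| grep -E 'tcp|force';  python3 -m crank '[[[10,-5,0],[0,0,0],0.8],[[30,-50,0],[0,0,0],0.8],[[60,-100,0],[0,0,0],0.8],[[60,-100,40],[0,0,0],0.8],[[60,-100,100],[0,0,0],0.8]]'
python3 - <<'E'
from h import *
s=snap('top','g6');c=snap('scene','g6s')
f=lambda im,x,y:cv2.resize(im[y:y+60,x:x+65,::-1],None,fx=6,fy=6,interpolation=cv2.INTER_CUBIC)
cv2.imwrite('pics/c7.png',np.hstack([f(s['color'],172,160),f(c['color'],295,275)]))
E
```

```text
tcp_pos: [0.5683, 0.1256, 0.0359]
contact_force: [-10.3, 0.2, 4.7]
tcp_pos: [0.5502, 0.1249, 0.0363]
contact_force: [-0.3, 0.5, -0.3]
time_s: 22.35
tcp_pos: [0.4946, 0.022, 0.1375]
eef_rot: [-90.0, 0.1, -177.1]
contact_force: [2.1, -1.4, 0.0]
grip_width: 0.199
```

View pics/c7.png

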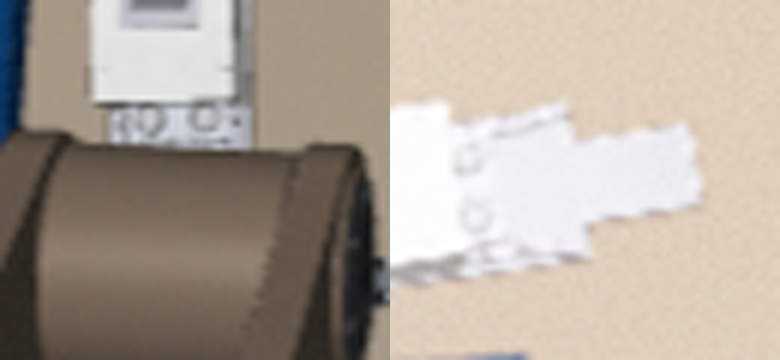

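The carrier sits in the tunnel: its last well pair is at about (472,160) and (477,217), just outside the hood, and its tail is at about (492,190). I'll check the tail position, let the arm settle and hand in.

```bash
python3 -m crank '[[[0,0,0],[0,0,0],0.8],[[0,0,0],[0,0,0],0.8],[[0,0,0],[0,0,0],0.8],[[0,0,0],[0,0,0],0.8]]'
python3 - <<'E'
from h import *
S=load('g6s');print('tail',ray(S,[[295+102/6-.4,275+190/6-.4]],.019))
a,b=load('scene0')['color'].astype(int),snap('scene','g7s')['color'].astype(int)
d=(abs(a-b).sum(-1)>90).astype(np.uint8);n,_,st,_=cv2.connectedComponentsWithStats(d[:, :395]);print(st[(st[:,4]>12)][1:])
sign_off()
E
```

```text
time_s: 22.95
tcp_pos: [0.4947, 0.0228, 0.1361]
eef_rot: [-90.0, -0.0, -177.2]
contact_force: [-0.7, -1.0, 0.3]
grip_width: 0.201
tail [[0.57759159 0.13172768 0.019     ]]
[[ 313  131   82  141 6440]]
the job is handed in; nothing more can be done
```

The carrier is in the scanner, pushed home and released, and I handed the job in at about 23 s. `sign_off` gives no verdict, so success is judged from my own readings.

- **Loading:** I took the leftmost of the four carriers, gripped it near its tail, and laid it on the tongue with its nose between the flared guides. Then I pushed it in from the tail with the fingers part closed.
- **Feel of the push:** The catch lifted at about 4–5 N, and the drag was then 1–4 N. It fell to zero at TCP x of 0.560. The stop began at about 0.566, and I leaned on it at 9–10 N (highest reading 10.3 N) for over a second. The tool moved about 2 mm in that time.
- **Final position:** The last picture puts the tail at x of about 0.578, so the carrier's origin is about 36 mm inside the mouth. That agrees with where the finger met the tail. The arm is clear and at rest.
- **Bystanders:** A before/after comparison of the scene view showed one changed region, where the arm now stands and the carrier started. No other bystander showed movement, but that region hides some of the bench (for example the pencil), so those were not checked. The tool never went low near them.

**Checks that disagreed or were limited:**
- The two cameras differed by about 2–3 mm in y; I used the mean.
- While closing on the carrier the fingertips pressed the bench with 22 N. At set-down I pressed about 26 N before backing off.
- During the final lean there was also about 5 N of vertical force on the tool.
- The catch and the stop could not be seen, so both are inferred from force.

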